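Set out the sample and paperwork corner round the cassette

ROBOT

A 6-joint arm with a two-finger parallel gripper is mounted at the origin on a cart in front of the work surface, level with it; the furniture and walls round the work are solid. World frame = base frame: x ahead of the robot, y to its left, z up, the work surface at z = 0. Lengths are in m, angles in rad, forces in N, time in s.
With the tool pointing down it reaches from about 0.3 to 0.875 m from the base axis. Payload 6.4 kg.
Tool frame: the origin (TCP) lies midway between the tips of the shut fingers; the grasp point (between the pads) lies 19 mm behind it (ctrl.hold_point_z is the distance from the TCP to the grasp point, in m); z points along the fingers, y is the line along which they close (so a half turn about z gives the same grasp; the last joint's range is limited). The gripper opens to 85 mm and grips with 20 to 120 N. Pads are 22 mm wide; open, the fingers measure 114 mm over their backs; the gripper's body (76 mm by 85 mm) begins 54 mm behind the grasp point. The pads swing forward as they close: fully open they stand 13 mm farther back than shut.
Start: joints at [-1.459, 0.181, 1.607, -0, 1.354, -0.206], TCP at [0.18, -0.546, 0.231] pointing down, gripper open.
Joint ranges: [-2.99, 2.99], [-0.89, 2.07], [0.3, 2.58], [-1.14, 4.28], [0, 2.63], [-3.12, 3.12]. Speed limits (rad/s): [2.57, 2.57, 3.01, 3.14, 3.14, 3.14].

INTERFACE

Orientations are given as a unit quaternion [w, x, y, z].
In Python, from bench import ctrl gives the robot as it stands.
- The arm moves only by the tool carry_out, never from a script. Its argument "plan" is text: rows parted by semicolons, each of 6 numbers parted by spaces: the shift along the tool's x, y, z as a fraction of full scale, then the turn, a rotation vector about the tool's x, y, z as a fraction of full scale. A call has exactly 8 rows; each row shifts and turns the commanded pose from where the row before left it, along the tool's axes as they then stand; what a row does not reach is not made up. Full scale, the value 1, is 40 mm for a shift and 0.1 rad for a turn. A row lasts 1/12 s, in which the tool goes at most 41.7 mm and 7.16 degrees, less where a joint would pass 70% of its speed; a pose out of reach is approached as far as the arm can. A call with a number of a shift or a turn outside -1 to 1 is refused whole. A call with a gripper value outside its range is refused whole. "claw" is the gripper's target within -1 to 1 (shut at 1, half-way at 0, fully open at -1), set as the call begins (left out, the last holds). The fingers move at their own pace and stop on an object; the grip force is fixed at half the most. Time passes only in rows, so rows that do not move let the fingers close, or fill a call up. It gives the time, the measured TCP pose, the force, the opening and the grip force at its end, in the units of the state.
- ctrl.get_obs(): the state, without advancing time (a new reading comes with each control period).
- ctrl.camera(name): name is "scene" or "top"; returns a dict with "pixels" (480x640x3 uint8, red, green, blue), "mtx" (3x3 intrinsics, pixels), "R" (3x3) and "t" (3): a world point X has camera coordinates R X + t. Camera axes: x right, y down, z forward; pixel columns grow to the right and rows downward; lengths in m; the calibration is good to about 2 mm. A picture is of the moment at which its call begins. There is no depth.
- ctrl.hand_in(): hands the job in; it is judged then, once.
The state is a dict: "time_s": time; "q": joint angles; "dq": joint speeds; "joint_efforts": joint torques, N m; "eef_pos": TCP position; "eef_rot": TCP orientation; "wrist_force": force on the tool from outside, world axes, zero at the start; "torque": the same for the moment, N m; "opening": opening from 0.0 (shut) to 1.0 (fully open); "grasp_force": force on a finger pad.
Only numpy, scipy, OpenCV 4.12 (cv2) and the standard library are available. Lean on these libraries where they do the work, as an engineer would, in place of code of your own. Each camera call takes 0.05 s, during which the arm holds its last target. There are 200 camera calls.

TASK

Set out the corner for sending off samples, everything square with the flat steel cassette: lay the stapler on top of the cassette, centred and along it; stand the open steel cup to the left of the cassette, level with it, with 6 cm clear between them, and lay the longer staple strip in the middle of that gap, pointing the same way as the cassette; stand the lidded sample pot upright behind the middle of the cup (the side away from you), 2 cm clear of it. Leave the shorter staple strip where it lies.

Things in the scene. Friction and masses are not known exactly. Their poses are not given: they have to be found in the camera images.
- cassette: Flat steel instrument cassette, closed, top full of round holes, 64 (x) by 104 (y) by 26 mm high, fixed. Origin: centre of its underside. y along its length, roughly towards the robot; x roughly to the robot's left; up to 0.15 rad askew. Left, behind and level go by its own axes: left +x, behind -y. So the cup's centre ends at x 116 mm, y 0; the strip's at x 62 mm, y 0; the pot's axis 62 mm behind the cup's.
- stapler_mid (a point): Black pocket stapler, 26 mm wide (x), 105 mm long (y), 31 mm high, one rigid piece, flat underside, lying on the worktop. The point is its centre, 15.5 mm above its underside. y along its length; either end may point forward at the end. 0.18 kg.
- long_strip_mid (a point): The longer of two grey metal strips of staples: 13 mm wide (x), 90 mm long (y), 10 mm high, lying flat, rigid, 0.04 kg. The point is its centre, 5 mm above its underside. y along its length; either end may point forward at the end.
- cup_mid (a point): Small round open steel cup standing on its foot, 48 mm across the rim, narrowing to 38 mm at the foot, 50 mm high, walls 3 mm, rigid; grip it across the outside, the jaws opened wider than the rim. The point is on its axis, 25 mm above its foot; its turn does not matter. 0.1 kg.
- pot_mid (a point): Small round white sample pot with a lid and a plain paper band, standing upright, 60 mm high over the lid, rigid: body 36 mm across up to 30 mm high, then a short neck and the lid, 33 mm across, from 44 mm up. The point is its centre, 30 mm above its foot; z upward along its axis, its turn does not matter. 0.09 kg.
- short_strip_mid (a point): The shorter strip of staples: 13 mm wide (x), 50 mm long (y), 10 mm high, loose. The point is its centre. Not wanted: it stays where it lies.
- lamp_head (a point): Underside of the black magnifier lamp's head, hanging 0.39 m above the worktop to the left; stiff, swung aside; the head spans about 80 mm in x and 90 mm in y either side of this point and 0.2 m up. Its arm runs from the head to the back right at 0.55 m and higher, and a wall shelf begins at x = 0.69 m, 0.47 m up. Keep the wrist and arm clear of them.
Not all that is in view belongs to the job. What is shaped like the part that bears pot_mid but yellow is not meant.

How it is judged:
At the end, for the whole second after the job is handed in: In the cassette's frame: stapler centred on it (12-15 mm); long strip 62 mm left (12 mm), cup 116 mm left (15 mm), both level within 15 mm; stapler and strip parallel to it within 0.15 rad; pot upright behind the cup, 62 mm centre to centre (13 mm); all released at rest; short strip left (x of stapler_mid in the frame of cassette between -0.012 and 0.012 m and y of stapler_mid in the frame of cassette between -0.015 and 0.015 m and z of stapler_mid in the frame of cassette between 0.0355 and 0.0475 m and angle between the y axis of each of stapler_mid, long_strip_mid and the y axis of cassette, either way round below 0.15 rad and angle between each of stapler_mid, long_strip_mid, cup_mid, pot_mid's own z axis and vertical below 0.1 rad and x of long_strip_mid in the frame of cassette between 0.05 and 0.074 m and y of long_strip_mid in the frame of cassette between -0.015 and 0.015 m and z of long_strip_mid in the frame of cassette between 0 and 0.01 m and x of cup_mid in the frame of cassette between 0.101 and 0.131 m and y of cup_mid in the frame of cassette between -0.015 and 0.015 m and z of cup_mid in the frame of cassette between 0.019 and 0.031 m and x of pot_mid in the frame of cassette between 0.094 and 0.138 m and y of pot_mid in the frame of cassette between -0.089 and -0.035 m and z of pot_mid in the frame of cassette between 0.024 and 0.036 m and horizontal distance between pot_mid and cup_mid between 0.049 and 0.075 m and linear speed of each of stapler, long_strip, cup, pot below 0.02 m/s and contact force between the fingers and stapler below 0.1 N and contact force between the fingers and long_strip below 0.1 N and contact force between the fingers and cup below 0.1 N and contact force between the fingers and pot below 0.1 N); the robot touches nothing.
It fails at once if the shorter staple strip is moved by more than 20 mm (distance of short_strip_mid from where it was at the start of the episode above 0.02 m).
It also fails if it takes over 115 s, if anything falls off the work surface, if the arm or the gripper's body presses on something with over 40 N, if the wrist force passes 120 N, or if a joint passes its speed limit or range.

## Working session

There is one attempt and no reset: what is moved stays moved. The work goes in short steps, Python scripts to look and compute and a tool call to move; the robot and the scene stay as the last step left them, time stands still between calls to the robot, and variables do not carry over. Pictures are saved under pics/ and viewed, at most 14 in all, crops included, and the job is handed in when it is done.

Besides the shell and the picture viewer there is one more tool, called after ">>>" as a command line: name --argument value ..., lists and objects as JSON in quotes. carry_out: Moves the arm, as the interface text tells. Shift numbers are shares of 40 mm and turn numbers shares of 0.1 rad, none past 1 either way. Its arguments: {"type":"object","properties":{"plan":{"type":"string"},"claw":{"type":"number"}},"required":["plan"]}

```bash
mkdir -p pics; ls
python3 - <<'E'
from bench import ctrl
import cv2,numpy as np
o=ctrl.get_obs();print({k:np.round(v,3) for k,v in o.items()})
for n in("scene","top"):
    c=ctrl.camera(n);cv2.imwrite(f"pics/{n}0.png",c["pixels"][...,::-1]);np.savez(f"{n}0.npz",**c)
    print(n,c["mtx"],c["R"],c["t"],-c["R"].T@c["t"])
E
```

```text
pics
{'time_s': np.float64(0.0), 'q': array([-1.459,  0.182,  1.608, -0.   ,  1.354, -0.206]), 'dq': array([ 0.   ,  0.   , -0.   , -0.001,  0.   ,  0.001]), 'joint_efforts': array([-0.0000e+00, -4.4488e+01, -3.5134e+01, -0.0000e+00,  9.0000e-03,
        0.0000e+00]), 'eef_pos': array([ 0.18 , -0.546,  0.23 ]), 'eef_rot': array([-0.001,  0.987,  0.158,  0.   ]), 'wrist_force': array([ 0.025, -0.558,  1.008]), 'torque': array([ 0.049, -0.04 ,  0.022]), 'grasp_force': np.float64(0.0), 'opening': np.float64(1.001)}
scene [[490.46023675   0.         314.96081961]
 [  0.         490.46023675 240.04529948]
 [  0.           0.           1.        ]] [[-0.85558679 -0.51741216  0.01599707]
 [-0.35505357  0.56406355 -0.74549935]
 [ 0.37670707 -0.64351921 -0.66631435]] [0.55588898 0.31576527 1.1509264 ] [0.15416274 0.85015529 0.99338899]
top [[529.56012999   0.         326.49868027]
 [  0.         529.56012999 234.60396687]
 [  0.           0.           1.        ]] [[-0.0127291  -0.99980083  0.01537083]
 [-0.98075945  0.00948893 -0.1949894 ]
 [ 0.19480471 -0.01755712 -0.9806849 ]] [0.130802   0.60644247 1.19620459] [0.36341289 0.14602337 1.2893391 ]
```

View pics/top0.png

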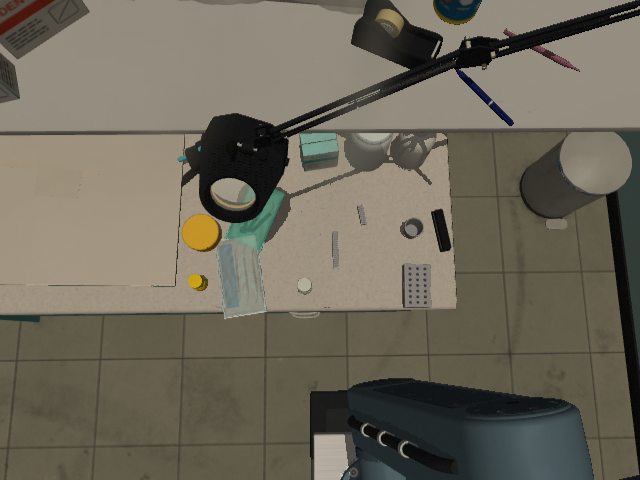

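View pics/scene0.png

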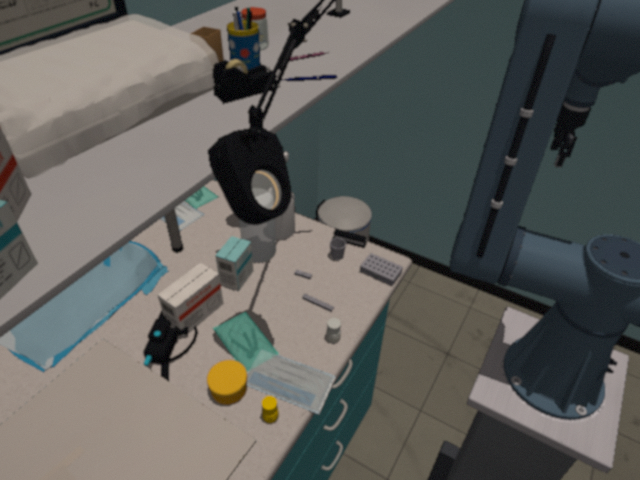

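The top view shows the cassette at about (417,286), stapler (441,230), cup (412,228), long strip (335,250), short strip (362,215) and pot (305,286). Next I'll take an enlarged crop and run segmentation.

```bash
cat > h.py <<'E'
import numpy as np,cv2
def ray(c,u,v,z):
    d=c["R"].T@np.linalg.solve(c["mtx"],[u,v,1.]);o=-c["R"].T@c["t"]
    return (o+d*(z-o[2])/d[2])[:2]
def proj(c,X):
    p=c["mtx"]@(c["R"]@np.asarray(X,float)+c["t"]);return p[:2]/p[2]
def crop(c,x0,y0,w,h,k,name):
    cv2.imwrite(name,cv2.resize(c["pixels"][y0:y0+h,x0:x0+w,::-1],None,fx=k,fy=k,interpolation=cv2.INTER_CUBIC))
E
python3 - <<'E'
from h import *
c=np.load("top0.npz");crop(c,285,195,180,125,4.4,"pics/t1.png")
s=np.load("scene0.npz");crop(s,285,215,130,140,4.2,"pics/s1.png")
E
```

```text
(no output)
```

View pics/t1.png

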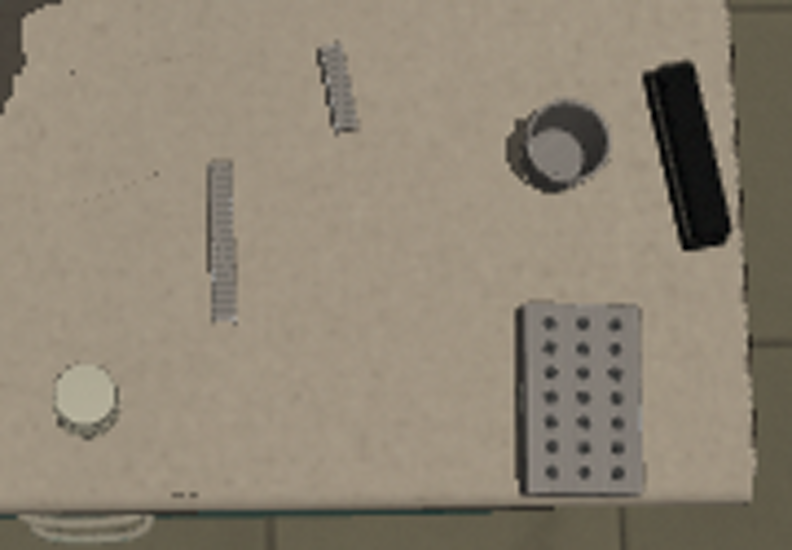

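View pics/s1.png

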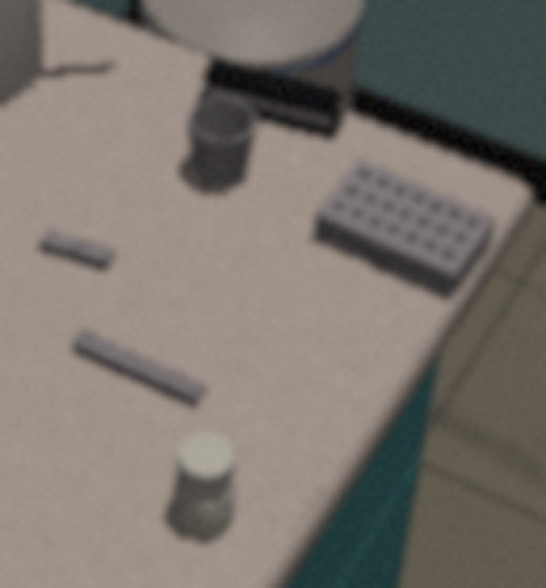

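The crop shows the cassette top at roughly x 526–642, y 305–493, strip ends (221,160) and (226,322), the cup rim centred near (566,145), the pot lid near (85,394), and the stapler centred near (690,155). The scene crop agrees. Now I'll cast rays.

Run:
```python
from h import *
c=np.load("top0.npz");s=np.load("scene0.npz")
T=lambda U,V,z:ray(c,(U+.5)/4.4-.5+285,(V+.5)/4.4-.5+195,z)
S=lambda U,V,z:ray(s,(U+.5)/4.2-.5+285,(V+.5)/4.2-.5+215,z)
h=[T(*p,.026) for p in((550,323),(615,323),(617,473),(552,473))];print("holes",np.round(h,4),np.mean(h,0))
h2=[T(*p,.026) for p in((526,305),(640,307),(643,493),(527,493))];print("top",np.round(h2,4),np.mean(h2,0))
d=h[2]+h[3]-h[0]-h[1];print("cass yaxis ang",np.arctan2(d[1],d[0]))
sh=[S(*p,.026) for p in((363,165),(492,222),(447,275),(318,214))];print("scene cass",np.round(sh,4),np.mean(sh,0))
a,b=T(221,160,.01),T(226,322,.01);print("strip",a,b,(a+b)/2,np.arctan2(*(b-a)[::-1]))
a,b=S(90,338,.01),S(196,390,.01);print("strip S",a,b,(a+b)/2)
q=[T(*p,.031) for p in((657,72),(692,63),(730,235),(692,247))];print("stapler",np.round(q,4),np.mean(q,0))
d=q[2]+q[3]-q[0]-q[1];print(np.arctan2(d[1],d[0]),np.linalg.norm(d)/2)
a,b=S(213,68,.031),S(340,112,.031);print("stapS back edge",a,b)
print("cup",T(566,145,.05),S(223,117,.05),"pot",T(85,394,.06),S(207,454,.06))
a,b=T(330,46,.01),T(346,130,.01);print("short",a,b)
```

```text
holes [[ 0.5304 -0.0757]
 [ 0.53   -0.1114]
 [ 0.4483 -0.1085]
 [ 0.4488 -0.0733]] [ 0.48936908 -0.09223184]
top [[ 0.5404 -0.063 ]
 [ 0.5387 -0.1256]
 [ 0.4375 -0.1221]
 [ 0.4382 -0.0593]] [ 0.48869204 -0.09247935]
cass yaxis ang 3.10872242680124
scene cass [[ 0.5335 -0.1189]
 [ 0.436  -0.115 ]
 [ 0.4411 -0.0545]
 [ 0.5379 -0.06  ]] [ 0.48712061 -0.08711625]
strip [0.62646649 0.10241811] [0.53496389 0.10109736] [0.58071519 0.10175774] -3.1271596689604215
strip S [0.61605674 0.1020045 ] [0.53741119 0.10367491] [0.57673397 0.1028397 ]
stapler [[ 0.6699 -0.1408]
 [ 0.6749 -0.1606]
 [ 0.5774 -0.1762]
 [ 0.5709 -0.1549]] [ 0.6232604  -0.15811476]
-2.9916874602921997 0.09937576639110879
stapS back edge [ 0.66792118 -0.14771198] [ 0.56929666 -0.15401171]
cup [ 0.62479063 -0.08450778] [ 0.62673297 -0.08683443] pot [0.49078787 0.17792155] [0.48891758 0.17970199]
short [0.6918277  0.03958411] [0.64302618 0.03178664]
```

>>> carry_out --plan "0 0 0 0 0 0.39;0 0 0 0 0 0.39;0 0 0 0 0 0.39;0 0 0 0 0 0.39;0 0 0 0 0 0.39;0 0 0 0 0 0.39;0 0 0 0 0 0.39;0 0 0 0 0 0.39" --claw 0.2

```text
time_s: 0.77
eef_pos: [0.1797, -0.5459, 0.2307]
eef_rot: [-0.001, 1.0, 0.002, -0.0]
wrist_force: [-1.0, -0.2, 1.1]
opening: 0.4
grasp_force: 0.0
```

>>> carry_out --plan "0.42 -0.68 0.1 0 0 0;0.42 -0.68 0.1 0 0 0;0.42 -0.68 0.1 0 0 0;0.42 -0.68 0.1 0 0 0;0.42 -0.68 0.1 0 0 0;0.42 -0.68 0.1 0 0 0;0.42 -0.68 0.1 0 0 0;0.42 -0.68 0.1 0 0 0"

```text
time_s: 1.43
eef_pos: [0.3132, -0.3262, 0.1988]
eef_rot: [-0.0, 1.0, 0.003, -0.0]
wrist_force: [-0.2, -0.5, -0.4]
opening: 0.398
grasp_force: 0.0
```

>>> carry_out --plan "0.42 -0.68 0.1 0 0 0;0.42 -0.68 0.1 0 0 0;0.42 -0.68 0.1 0 0 0;0.42 -0.68 0.1 0 0 0;0.42 -0.68 0.1 0 0 0;0.42 -0.68 0.1 0 0 0;0.42 -0.68 0.1 0 0 0;0.42 -0.68 0.1 0 0 0"

```text
time_s: 2.1
eef_pos: [0.4463, -0.1078, 0.1669]
eef_rot: [-0.0, 1.0, 0.003, -0.0]
wrist_force: [-0.0, -0.6, 0.6]
opening: 0.398
grasp_force: 0.0
```

>>> carry_out --plan "0.42 -0.68 0.15 0 0 0;0.42 -0.68 0.15 0 0 0;0.42 -0.68 0.15 0 0 0;0.42 -0.68 0.15 0 0 0;0.42 -0.68 0.15 0 0 0;0.42 -0.68 0.15 0 0 0;0.4 -0.6 0.15 0 0 0;0 0 0 0 0 0"

```text
time_s: 2.77
eef_pos: [0.5626, 0.0823, 0.1237]
eef_rot: [-0.001, 1.0, 0.004, -0.0]
wrist_force: [-0.4, -0.3, 0.4]
opening: 0.399
grasp_force: 0.0
```

```bash
cat >> h.py <<'E'
from scipy.spatial.transform import Rotation as Ro
def go(x,y,z,yaw):
    "units (tool x,y,z sums; tilt fix; yaw turn) from now to target, tool down"
    from bench import ctrl
    o=ctrl.get_obs();q=o["eef_rot"];M=Ro.from_quat([q[1],q[2],q[3],q[0]])
    G=Ro.from_euler('z',yaw)*Ro.from_euler('x',np.pi)
    print("t %.1f pos"%o["time_s"],np.round(o["eef_pos"],4),"yaw %.3f"%np.arctan2(*M.as_matrix()[[1,0],0]),"open %.2f grip %.1f"%(o["opening"],o["grasp_force"]),"F",np.round(o["wrist_force"],1))
    d=np.array([x,y,z])-o["eef_pos"]
    print(" shift now-frame",np.round(M.inv().apply(d)/.04,2)," goal-frame",np.round(G.inv().apply(d)/.04,2)," turn",np.round((M.inv()*G).as_rotvec()/.1,2))
E
python3 - <<'E'
from h import *
go(.5785,.102,.05,.015)
c=np.load("top0.npz");print("lamp",ray(c,235,190,.39),ray(c,245,165,.39))
from bench import ctrl
s=ctrl.camera("scene");crop(s,250,180,170,180,3.3,"pics/s2.png")
E
```

```text
t 2.8 pos [0.5626 0.0823 0.1237] yaw 0.009 open 0.40 grip 0.0 F [-0.4 -0.3  0.4]
 shift now-frame [ 0.4  -0.48  1.84]  goal-frame [ 0.41 -0.49  1.84]  turn [-0.02  0.01 -0.06]
lamp [0.62348258 0.28962456] [0.66932792 0.2728935 ]
```

View pics/s2.png

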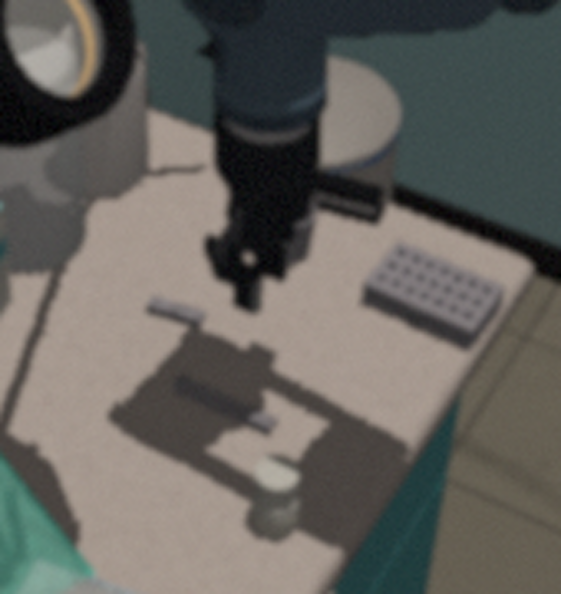

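The picture shows the gripper hovering beside the strip, with the lamp well clear to the left.

>>> carry_out --plan "0.1 -0.12 0.46 0 0 -0.03;0.1 -0.12 0.46 0 0 -0.03;0.1 -0.12 0.46 0 0 0;0.1 -0.12 0.46 0 0 0;0 0 0 0 0 0;0 0 0 0 0 0;0 0 0 0 0 0;0 0 0 0 0 0"

```text
time_s: 3.48
eef_pos: [0.5783, 0.0971, 0.0532]
eef_rot: [0.0, 1.0, 0.006, 0.001]
wrist_force: [0.6, 0.3, 0.3]
opening: 0.403
grasp_force: 0.0
```

Run:
```python
from h import *
go(.5785,.102,.004,.015)
from bench import ctrl
c=ctrl.camera("top");crop(c,285,195,180,125,4.4,"pics/t2.png")
```

```text
t 3.5 pos [0.5783 0.0971 0.0532] yaw 0.011 open 0.40 grip 0.0 F [0.6 0.3 0.3]
 shift now-frame [ 0.   -0.12  1.23]  goal-frame [ 0.01 -0.12  1.23]  turn [ 0.   -0.02 -0.04]
```

View pics/t2.png

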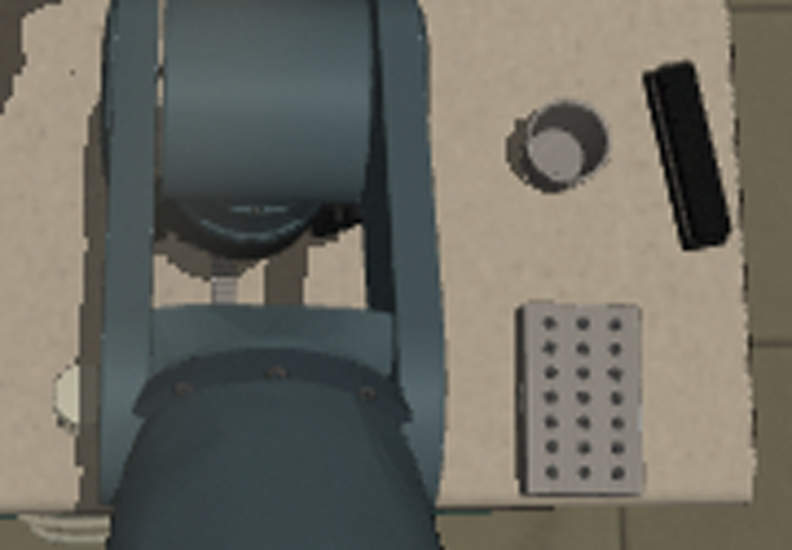

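The arm covers the strip in the top view, so I'll rely on the scene view. Descending and gripping now.

>>> carry_out --plan "0 -0.06 0.3 0 0 0;0 -0.06 0.3 0 0 0;0 0 0.3 0 0 0;0 0 0.2 0 0 0;0 0 0.13 0 0 0;0 0 0 0 0 0;0 0 0 0 0 0;0 0 0 0 0 0"

```text
time_s: 4.2
eef_pos: [0.5778, 0.1025, 0.0027]
eef_rot: [0.0, 1.0, 0.006, 0.0]
wrist_force: [-0.4, 0.5, 0.6]
opening: 0.401
grasp_force: 0.0
```

>>> carry_out --plan "0 0 0 0 0 0;0 0 0 0 0 0;0 0 0 0 0 0;0 0 0 0 0 0;0 0 0 0 0 0;0 0 0 0 0 0;0 0 0 0 0 0;0 0 0 0 0 0" --claw 1

```text
time_s: 4.87
eef_pos: [0.5782, 0.1025, 0.0033]
eef_rot: [0.0, 1.0, 0.006, 0.001]
wrist_force: [-0.3, -1.1, 5.2]
opening: 0.125
grasp_force: 60.1
```

>>> carry_out --plan "0 0 -0.3 0 0 0;0 0 -0.4 0 0 0;0 0 -0.4 0 0 0;0 0 -0.4 0 0 0;0 0 0 0 0 0;0 0 0 0 0 0.15;0 0 0 0 0 0.15;0 0 0 0 0 0.15"

```text
time_s: 5.53
eef_pos: [0.5764, 0.1026, 0.0613]
eef_rot: [-0.0, 1.0, -0.017, -0.001]
wrist_force: [-0.6, -0.8, 0.1]
opening: 0.128
grasp_force: 59.4
```

>>> carry_out --plan "-0.2 0.3 0 0 0 0;-0.4 0.5 0 0 0 0;-0.4 0.55 0 0 0 0;-0.4 0.55 0 0 0 0;-0.4 0.5 0 0 0 0;-0.3 0.4 0 0 0 0;-0.2 0.3 0 0 0 0;0 0 0 0 0 0"

```text
time_s: 6.2
eef_pos: [0.479, -0.0196, 0.0613]
eef_rot: [-0.0, 1.0, -0.018, -0.002]
wrist_force: [0.6, 0.0, -1.4]
opening: 0.124
grasp_force: 59.4
```

Run:
```python
from h import *
go(.490,-.029,.005,-.033)
```

```text
t 6.2 pos [ 0.479  -0.0196  0.0613] yaw -0.036 open 0.12 grip 59.4 F [ 0.6  0.  -1.4]
 shift now-frame [0.29 0.22 1.41]  goal-frame [0.28 0.22 1.41]  turn [-0.    0.03 -0.03]
```

>>> carry_out --plan "0.14 0.11 0.2 0 0 0;0.14 0.11 0.3 0 0 0;0 0 0.3 0 0 0;0 0 0.3 0 0 0;0 0 0.2 0 0 0;0 0 0.1 0 0 0;0 0 0 0 0 0;0 0 0 0 0 0"

```text
time_s: 6.87
eef_pos: [0.4923, -0.0272, 0.0064]
eef_rot: [-0.0, 1.0, -0.017, -0.0]
wrist_force: [0.1, 0.2, 0.3]
opening: 0.127
grasp_force: 59.4
```

Run:
```python
from h import *
go(.490,-.029,.0035,-.033)
```

```text
t 6.9 pos [ 0.4923 -0.0272  0.0064] yaw -0.033 open 0.13 grip 59.4 F [0.1 0.2 0.3]
 shift now-frame [-0.06  0.05  0.07]  goal-frame [-0.06  0.05  0.07]  turn [-0.  0. -0.]
```

>>> carry_out --plan "-0.06 0.05 0.07 0 0 0;0 0 0 0 0 0;0 0 0 0 0 0;0 0 0 0 0 0;0 0 0 0 0 0;0 0 0 0 0 0;0 0 0 0 0 0;0 0 0 0 0 0"

```text
time_s: 7.53
eef_pos: [0.4899, -0.0294, 0.0038]
eef_rot: [0.0, 1.0, -0.017, 0.0]
wrist_force: [-0.6, 0.3, -1.5]
opening: 0.131
grasp_force: 59.4
```

>>> carry_out --plan "0 0 0 0 0 0;0 0 0 0 0 0;0 0 0 0 0 0;0 0 -0.3 0 0 0;0 0 -0.5 0 0 0;0 0 -0.6 0 0 0;0 0 -0.6 0 0 0;0 0 -0.6 0 0 0" --claw 0.5

```text
time_s: 8.2
eef_pos: [0.4895, -0.0293, 0.1086]
eef_rot: [-0.0, 1.0, -0.017, -0.0]
wrist_force: [0.4, -0.0, -0.5]
opening: 0.249
grasp_force: 0.0
```

>>> carry_out --plan "0.2 0.2 0 0 0 -0.3;0.5 0.5 0 0 0 -0.3;0.5 0.5 0 0 0 -0.3;0.5 0.5 0 0 0 -0.3;0.5 0.5 0 0 0 -0.3;0.5 0.4 0 0 0 -0.3;0.3 0.2 0 0 0 0;0 0 0 0 0 0" --claw 0

```text
time_s: 8.87
eef_pos: [0.6177, -0.1359, 0.1078]
eef_rot: [0.001, 0.997, 0.073, 0.001]
wrist_force: [-1.1, 0.4, 0.1]
opening: 0.501
grasp_force: 0.0
```

Run:
```python
from h import *
go(.6233,-.158,.05,.15)
from bench import ctrl
s=ctrl.camera("scene");crop(s,270,200,150,130,4.6,"pics/s3.png")
```

```text
t 8.9 pos [ 0.6177 -0.1359  0.1078] yaw 0.145 open 0.50 grip 0.0 F [-1.1  0.4  0.1]
 shift now-frame [0.06 0.57 1.45]  goal-frame [0.06 0.57 1.44]  turn [ 0.01 -0.02 -0.05]
```

View pics/s3.png

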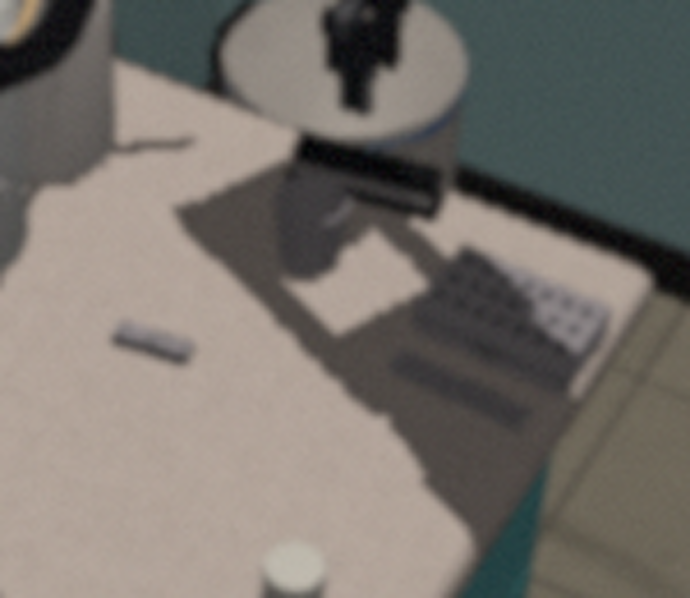

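The strip lies parallel beside the cassette and the short strip is untouched. The gripper is above the stapler; descending.

>>> carry_out --plan "0.03 0.2 0.1 0 0 -0.05;0.03 0.2 0.2 0 0 0;0 0.17 0.3 0 0 0;0 0 0.3 0 0 0;0 0 0.3 0 0 0;0 0 0.24 0 0 0;0 0 0 0 0 0;0 0 0 0 0 0"

```text
time_s: 9.58
eef_pos: [0.6204, -0.1555, 0.0488]
eef_rot: [-0.001, 0.997, 0.076, -0.001]
wrist_force: [1.2, -0.4, -0.2]
opening: 0.503
grasp_force: 0.0
```

Run:
```python
from h import *
go(.6233,-.158,.004,.15)
from bench import ctrl
s=ctrl.camera("scene");crop(s,300,190,120,110,5.4,"pics/s4.png")
```

```text
t 9.6 pos [ 0.6204 -0.1555  0.0488] yaw 0.152 open 0.50 grip 0.0 F [ 1.2 -0.4 -0.2]
 shift now-frame [0.06 0.08 1.12]  goal-frame [0.06 0.07 1.12]  turn [-0.01  0.02  0.02]
```

View pics/s4.png

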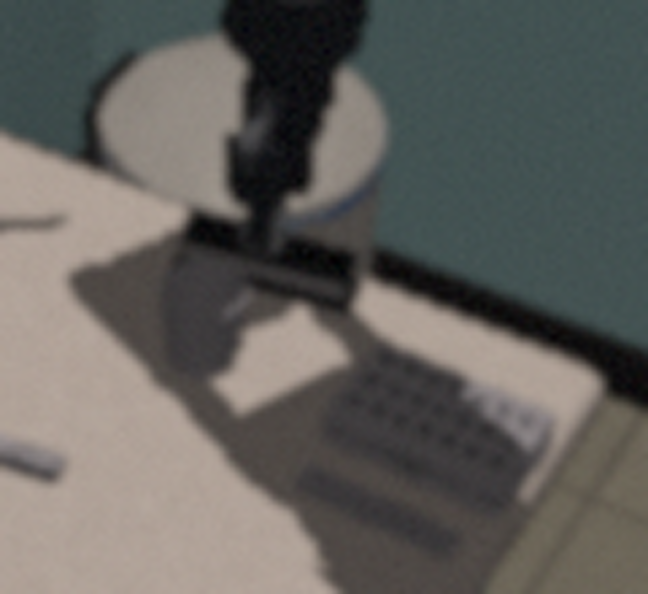

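The fingers straddle the stapler, with the cup just to their left and clear. Descending slowly and gripping.

>>> carry_out --plan "0.06 0.07 0.1 0 0 0;0 0 0.15 0 0 0;0 0 0.15 0 0 0;0 0 0.15 0 0 0;0 0 0.15 0 0 0;0 0 0 0 0 0;0 0 0 0 0 0;0 0 0 0 0 0"

```text
time_s: 10.3
eef_pos: [0.6242, -0.1585, 0.0221]
eef_rot: [0.0, 0.997, 0.076, -0.0]
wrist_force: [0.1, 0.3, 0.3]
opening: 0.498
grasp_force: 0.0
```

>>> carry_out --plan "0 0 0.1 0 0 0;0 0 0.1 0 0 0;0 0 0.1 0 0 0;0 0 0.05 0 0 0;0 0 0.04 0 0 0;0 0 0 0 0 0;0 0 0 0 0 0;0 0 0 0 0 0"

```text
time_s: 10.97
eef_pos: [0.6242, -0.1586, 0.0066]
eef_rot: [0.0, 0.997, 0.076, 0.0]
wrist_force: [-1.0, -0.2, -1.2]
opening: 0.498
grasp_force: 0.0
```

>>> carry_out --plan "0 0 0 0 0 0;0 0 0 0 0 0;0 0 0 0 0 0;0 0 0 0 0 0;0 0 0 0 0 0;0 0 0 0 0 0;0 0 0 0 0 0;0 0 0 0 0 0" --claw 1

```text
time_s: 11.63
eef_pos: [0.6245, -0.1587, 0.007]
eef_rot: [0.0, 0.997, 0.076, 0.0]
wrist_force: [-0.7, -0.3, 5.2]
opening: 0.267
grasp_force: 59.7
```

>>> carry_out --plan "0 0 -0.2 0 0 0;0 0 -0.4 0 0 0;0 0 -0.5 0 0 0;0 0 -0.5 0 0 0;0 0 -0.3 0 0 0;0 0 -0.1 0 0 0;0 0 0 0 0 0;0 0 0 0 0 0"

```text
time_s: 12.3
eef_pos: [0.6235, -0.1582, 0.0856]
eef_rot: [-0.0, 0.997, 0.076, -0.001]
wrist_force: [0.1, 1.1, -1.7]
opening: 0.259
grasp_force: 59.0
```

>>> carry_out --plan "-0.2 0 0 0 0 0.2;-0.5 -0.2 0 0 0 0.3;-0.6 -0.3 0 0 0 0.3;-0.6 -0.3 0 0 0 0.3;-0.6 -0.3 0 0 0 0.3;-0.5 -0.2 0 0 0 0.3;-0.3 -0.1 0 0 0 0.15;0 0 0 0 0 0"

```text
time_s: 12.97
eef_pos: [0.4849, -0.1099, 0.0846]
eef_rot: [-0.001, 1.0, -0.017, -0.003]
wrist_force: [1.0, -0.7, -2.4]
opening: 0.264
grasp_force: 59.0
```

Run:
```python
from h import *
go(.4885,-.0912,.045,-.033)
```

```text
t 13.0 pos [ 0.4849 -0.1099  0.0846] yaw -0.034 open 0.26 grip 59.0 F [ 1.  -0.7 -2.4]
 shift now-frame [ 0.08 -0.47  0.99]  goal-frame [ 0.08 -0.47  0.99]  turn [-0.02  0.05 -0.01]
```

>>> carry_out --plan "0.04 -0.2 0 0 0 0;0.04 -0.2 0.1 0 0 0;0 -0.07 0.3 0 0 0;0 0 0.3 0 0 0;0 0 0.2 0 0 0;0 0 0.1 0 0 0;0 0 0 0 0 0;0 0 0 0 0 0"

```text
time_s: 13.63
eef_pos: [0.493, -0.093, 0.0463]
eef_rot: [-0.0, 1.0, -0.017, -0.0]
wrist_force: [0.1, 1.0, -0.1]
opening: 0.262
grasp_force: 59.0
```

Run:
```python
from h import *
go(.4885,-.0912,.034,-.033)
from bench import ctrl
s=ctrl.camera("scene");crop(s,320,215,110,100,5.8,"pics/s5.png")
```

```text
t 13.6 pos [ 0.493  -0.093   0.0463] yaw -0.033 open 0.26 grip 59.0 F [ 0.1  1.  -0.1]
 shift now-frame [-0.11 -0.04  0.31]  goal-frame [-0.11 -0.04  0.31]  turn [-0.  0. -0.]
```

View pics/s5.png

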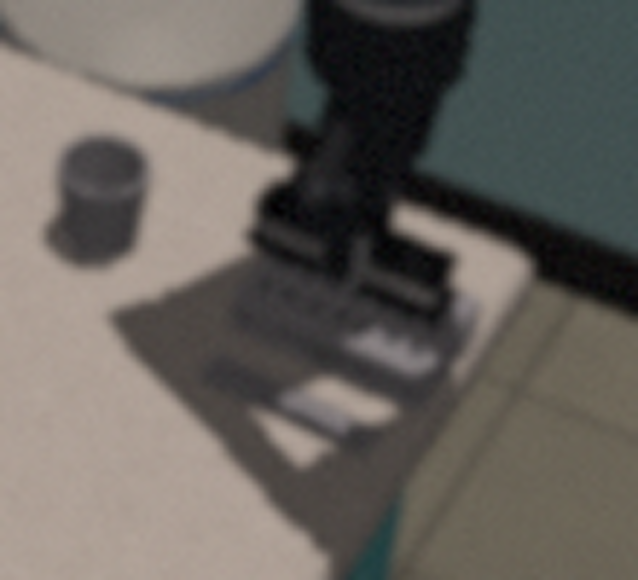

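The stapler is over the cassette and aligned. Lowering and releasing.

>>> carry_out --plan "-0.11 -0.04 0 0 0 0;0 0 0.1 0 0 0;0 0 0.1 0 0 0;0 0 0.08 0 0 0;0 0 0.03 0 0 0;0 0 0 0 0 0;0 0 0 0 0 0;0 0 0 0 0 0"

```text
time_s: 14.35
eef_pos: [0.4885, -0.0913, 0.0342]
eef_rot: [0.0, 1.0, -0.017, 0.0]
wrist_force: [0.3, -0.6, -0.6]
opening: 0.265
grasp_force: 59.0
```

>>> carry_out --plan "0 0 0 0 0 0;0 0 0 0 0 0;0 0 0 0 0 0;0 0 0 0 0 0;0 0 -0.2 0 0 0;0 0 -0.5 0 0 0;0 0 -0.6 0 0 0;0 0 -0.7 0 0 0" --claw 0.1

```text
time_s: 15.02
eef_pos: [0.4875, -0.0909, 0.1145]
eef_rot: [-0.0, 1.0, -0.017, -0.001]
wrist_force: [-0.1, -0.2, 0.0]
opening: 0.452
grasp_force: 0.0
```

>>> carry_out --plan "0 0 -0.2 0 0 -1;0 0 -0.1 0 0 -1;0 0 0 0 0 -1;0 0 0 0 0 -1;0 0 0 0 0 -1;0 0 0 0 0 -1;0 0 0 0 0 -1;0 0 0 0 0 -1" --claw -1

```text
time_s: 15.68
eef_pos: [0.4885, -0.0913, 0.1268]
eef_rot: [0.0, 0.926, 0.376, 0.0]
wrist_force: [-0.5, -0.0, -0.4]
opening: 1.001
grasp_force: 0.0
```

>>> carry_out --plan "0 0 0 0 0 -1;0 0 0 0 0 -1;0 0 0 0 0 -1;0 0 0 0 0 -1;0 0 0 0 0 -1;0 0 0 0 0 -1;0 0 0 0 0 -1;0 0 0 0 0 -0.7"

```text
time_s: 16.35
eef_pos: [0.4885, -0.0913, 0.1268]
eef_rot: [0.0, 0.717, 0.697, 0.0]
wrist_force: [0.4, 0.1, 1.2]
opening: 1.002
grasp_force: 0.0
```

Run:
```python
from h import *
go(.6255,-.0855,.09,1.538)
```

```text
t 16.4 pos [ 0.4885 -0.0913  0.1268] yaw 1.542 open 1.00 grip 0.0 F [0.4 0.1 1.2]
 shift now-frame [0.24 3.42 0.92]  goal-frame [0.26 3.42 0.92]  turn [0.   0.   0.04]
```

>>> carry_out --plan "0.04 0.3 0 0 0 0;0.04 0.5 0 0 0 0;0.04 0.7 0 0 0 0;0.04 0.7 0 0 0 0;0.04 0.6 0.2 0 0 0;0.04 0.4 0.3 0 0 0;0 0.22 0.4 0 0 0;0 0 0 0 0 0"

```text
time_s: 17.02
eef_pos: [0.6252, -0.0858, 0.0875]
eef_rot: [-0.002, 0.719, 0.695, -0.001]
wrist_force: [-1.2, 1.2, -0.6]
opening: 1.004
grasp_force: 0.0
```

Run:
```python
from h import *
go(.6255,-.0855,.008,1.538)
```

```text
t 17.0 pos [ 0.6252 -0.0858  0.0875] yaw 1.537 open 1.00 grip 0.0 F [-1.2  1.2 -0.6]
 shift now-frame [0.   0.01 1.99]  goal-frame [0.01 0.01 1.99]  turn [-0.03 -0.01 -0.01]
```

>>> carry_out --plan "0 0 0.2 0 0 0;0 0 0.3 0 0 0;0 0 0.3 0 0 0;0 0 0.3 0 0 0;0 0 0.3 0 0 0;0 0 0.3 0 0 0;0 0 0.2 0 0 0;0 0 0.06 0 0 0"

```text
time_s: 17.68
eef_pos: [0.624, -0.086, 0.0094]
eef_rot: [-0.001, 0.719, 0.695, -0.001]
wrist_force: [0.2, -0.1, 1.2]
opening: 1.003
grasp_force: 0.0
```

>>> carry_out --plan "0 0 0 0 0 0;0 0 0 0 0 0;0 0 0 0 0 0;0 0 0 0 0 0;0 0 0 0 0 0;0 0 0 0 0 0;0 0 0 0 0 0;0 0 0 0 0 0" --claw 1

```text
time_s: 18.35
eef_pos: [0.6264, -0.0866, 0.0129]
eef_rot: [0.001, 0.719, 0.695, 0.0]
wrist_force: [-0.5, 0.3, 6.0]
opening: 0.529
grasp_force: 60.8
```

Run:
```python
from h import *
go(.492,.025,.07,1.538)
from bench import ctrl
s=ctrl.camera("scene");crop(s,310,205,120,100,5.5,"pics/s6.png")
```

```text
t 18.4 pos [ 0.6264 -0.0866  0.0129] yaw 1.537 open 0.53 grip 60.8 F [-0.5  0.3  6. ]
 shift now-frame [ 2.67 -3.45 -1.44]  goal-frame [ 2.68 -3.45 -1.43]  turn [ 0.02  0.01 -0.01]
```

View pics/s6.png

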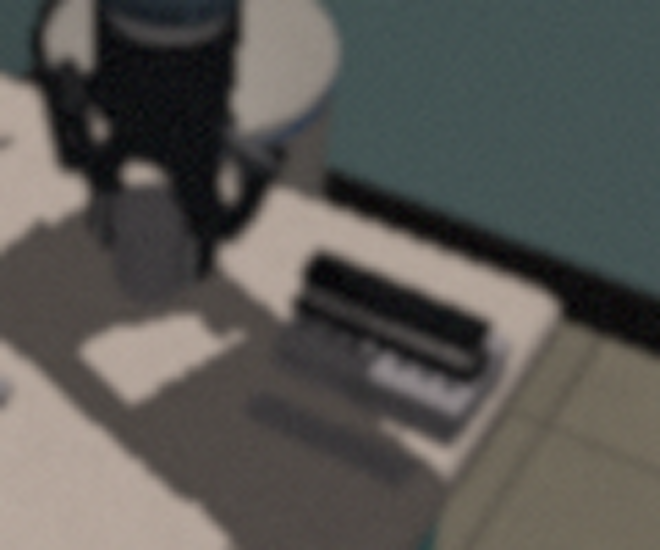

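The stapler sits on the cassette and the cup is held. Carrying it over.

>>> carry_out --plan "0 0 -0.2 0 0 0;0 0 -0.3 0 0 0;0 0 -0.3 0 0 0;0 0 -0.3 0 0 0;0 0 -0.2 0 0 0;0 0 -0.1 0 0 0;0.2 -0.1 0 0 0 0;0.3 -0.2 0 0 0 0"

```text
time_s: 19.07
eef_pos: [0.6144, -0.0663, 0.0681]
eef_rot: [0.001, 0.72, 0.694, 0.0]
wrist_force: [-0.3, -0.2, -1.5]
opening: 0.531
grasp_force: 61.3
```

>>> carry_out --plan "0.3 -0.4 0 0 0 0;0.35 -0.45 0 0 0 0;0.35 -0.45 0 0 0 0;0.35 -0.45 0 0 0 0;0.35 -0.45 0 0 0 0;0.3 -0.4 0 0 0 0;0.15 -0.3 0 0 0 0;0.05 -0.2 0 0 0 0"

```text
time_s: 19.73
eef_pos: [0.4899, 0.0285, 0.0665]
eef_rot: [-0.002, 0.718, 0.696, -0.001]
wrist_force: [-1.2, 0.3, -0.7]
opening: 0.538
grasp_force: 61.4
```

Run:
```python
from h import *
go(.492,.025,.0145,1.538)
```

```text
t 19.7 pos [0.4899 0.0285 0.0665] yaw 1.539 open 0.54 grip 61.4 F [-1.2  0.3 -0.7]
 shift now-frame [-0.09  0.06  1.3 ]  goal-frame [-0.09  0.05  1.3 ]  turn [-0.03 -0.01  0.01]
```

>>> carry_out --plan "-0.05 0.05 0.15 0 0 0;-0.04 0.05 0.25 0 0 0;0 0 0.25 0 0 0;0 0 0.25 0 0 0;0 0 0.15 0 0 0;0 0 0.08 0 0 0;0 0 0.05 0 0 0;0 0 0 0 0 0"

```text
time_s: 20.4
eef_pos: [0.4968, 0.0224, 0.0198]
eef_rot: [-0.0, 0.719, 0.695, -0.0]
wrist_force: [-0.5, 0.0, -1.0]
opening: 0.534
grasp_force: 61.4
```

Run:
```python
from h import *
go(.492,.025,.0135,1.538)
from bench import ctrl
s=ctrl.camera("scene");crop(s,310,215,110,110,5.4,"pics/s7.png")
```

```text
t 20.4 pos [0.4968 0.0224 0.0198] yaw 1.537 open 0.53 grip 61.4 F [-0.5  0.  -1. ]
 shift now-frame [ 0.06 -0.12  0.16]  goal-frame [ 0.06 -0.12  0.16]  turn [-0.01 -0.   -0.01]
```

View pics/s7.png

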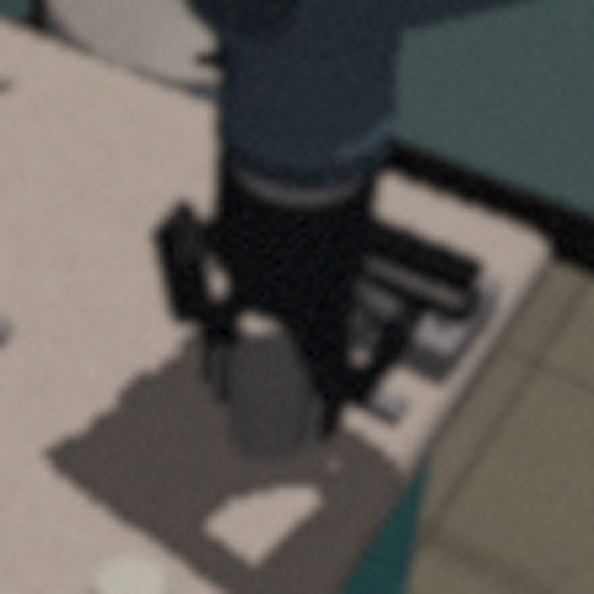

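The cup is upright just above the worktop, and the strip is visible between it and the cassette. Fine placing.

>>> carry_out --plan "0.06 -0.12 0 0 0 0;0 0 0.05 0 0 0;0 0 0.05 0 0 0;0 0 0.03 0 0 0;0 0 0.02 0 0 0;0 0 0 0 0 0;0 0 0 0 0 0;0 0 0 0 0 0"

```text
time_s: 21.12
eef_pos: [0.4925, 0.025, 0.0145]
eef_rot: [0.0, 0.719, 0.695, 0.0]
wrist_force: [0.2, -0.7, -0.3]
opening: 0.537
grasp_force: 61.4
```

Run:
```python
from h import *
go(.492,.025,.0125,1.538)
```

```text
t 21.1 pos [0.4925 0.025  0.0145] yaw 1.537 open 0.54 grip 61.4 F [ 0.2 -0.7 -0.3]
 shift now-frame [-0.   -0.01  0.05]  goal-frame [-0.   -0.01  0.05]  turn [ 0.    0.   -0.01]
```

>>> carry_out --plan "0 0 0.02 0 0 0;0 0 0.02 0 0 0;0 0 0.02 0 0 0;0 0 0 0 0 0;0 0 0 0 0 0;0 0 0 0 0 0;0 0 0 0 0 0;0 0 0 0 0 0"

```text
time_s: 21.78
eef_pos: [0.4926, 0.0249, 0.0128]
eef_rot: [0.0, 0.719, 0.695, 0.0]
wrist_force: [-2.7, 0.5, 6.8]
opening: 0.537
grasp_force: 61.7
```

Contact with the worktop is felt. Releasing, lifting, then turning back for the pot.

>>> carry_out --plan "0 0 0 0 0 0;0 0 0 0 0 0;0 0 0 0 0 0;0 0 0 0 0 0;0 0 -0.2 0 0 0;0 0 -0.5 0 0 0;0 0 -0.7 0 0 0;0 0 -0.8 0 0 0" --claw -0.5

```text
time_s: 22.45
eef_pos: [0.4909, 0.0253, 0.1002]
eef_rot: [-0.001, 0.719, 0.695, -0.001]
wrist_force: [0.1, -0.8, -1.2]
opening: 0.749
grasp_force: 0.0
```

>>> carry_out --plan "0.3 0 -0.2 0 0 1;0.2 -0.1 0 0 0 1;0.2 -0.1 0 0 0 1;0.2 -0.1 0 0 0 1;0.2 -0.1 0 0 0 1;0.2 -0.1 0 0 0 1;0.2 -0.1 0 0 0 1;0.2 -0.1 0 0 0 1"

```text
time_s: 23.12
eef_pos: [0.4908, 0.0989, 0.1086]
eef_rot: [0.0, 0.934, 0.358, 0.0]
wrist_force: [-0.5, -0.2, -1.2]
opening: 0.752
grasp_force: 0.0
```

>>> carry_out --plan "0 -0.3 0 0 0 1;0 -0.3 0 0 0 1;0 -0.3 0 0 0 1;0 -0.2 0 0 0 1;0 -0.2 0 0 0 1;0 0 0 0 0 1;0 0 0 0 0 1;0 0 0 0 0 0.7"

```text
time_s: 23.78
eef_pos: [0.4635, 0.1423, 0.1086]
eef_rot: [-0.0, 1.0, -0.019, 0.0]
wrist_force: [-0.5, -0.6, -0.8]
opening: 0.75
grasp_force: 0.0
```

Run:
```python
from h import *
go(.4905,.1785,.09,-.033)
from bench import ctrl
s=ctrl.camera("scene");crop(s,190,120,220,200,2.9,"pics/s8.png")
```

```text
t 23.8 pos [0.4635 0.1423 0.1086] yaw -0.038 open 0.75 grip 0.0 F [-0.5 -0.6 -0.8]
 shift now-frame [ 0.64 -0.93  0.47]  goal-frame [ 0.64 -0.93  0.47]  turn [-0.   -0.   -0.05]
```

View pics/s8.png

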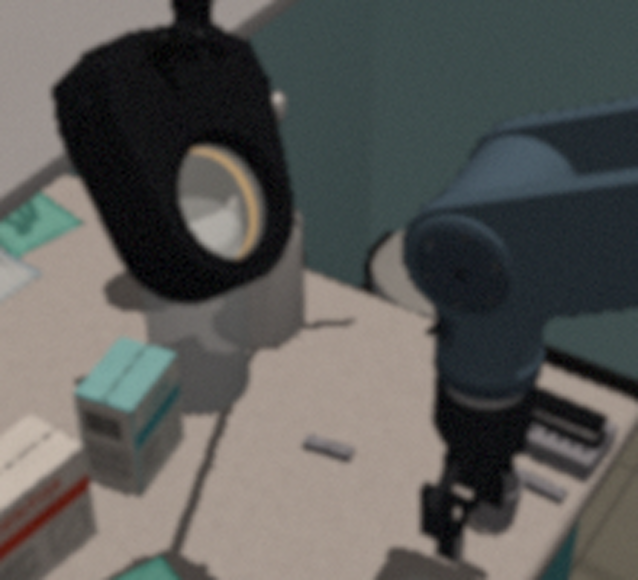

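The cup, strip and stapler look right. The lamp is clear for now, so before moving left I'll work out how high the wrist stands.

Run:
```python
from h import *
s=np.load("scene0.npz");o=-s["R"].T@s["t"]
for n,u,v in(("pivot",460,265),("top",450,213),("wrist front",408,265)):
    d=s["R"].T@np.linalg.solve(s["mtx"],[u/2.9+190,v/2.9+120,1])
    for y in(.18,.21):print(n,y,np.round(o+d*(y-o[1])/d[1],3))
# lamp head lower corners
for n,u,v in(("lens r",262,215),("bottom",195,298),("right",292,215)):
    print(n,ray(s,u/2.9+190,v/2.9+120,.39))
```

```text
pivot 0.18 [0.473 0.18  0.408]
pivot 0.21 [0.459 0.21  0.434]
top 0.18 [0.483 0.18  0.447]
top 0.21 [0.468 0.21  0.471]
wrist front 0.18 [0.512 0.18  0.392]
wrist front 0.21 [0.496 0.21  0.419]
lens r [0.6289942 0.1840377]
bottom [0.6146655  0.28381288]
right [0.61103316 0.17263737]
```

Wrist pivot is about 0.30 m above the TCP, and the wrist keeps about 3 cm or more from the lamp at the pot. I'll stay low.

>>> carry_out --plan "0.05 0 0.2 0 0 -0.05;0.1 -0.1 0.3 0 0 0;0.1 -0.2 0.1 0 0 0;0.1 -0.2 0 0 0 0;0.1 -0.2 0 0 0 0;0.1 -0.15 0 0 0 0;0.08 -0.08 0 0 0 0;0 0 0 0 0 0"

```text
time_s: 24.5
eef_pos: [0.4909, 0.1794, 0.0846]
eef_rot: [-0.0, 1.0, -0.013, 0.001]
wrist_force: [-0.3, 0.1, -0.5]
opening: 0.752
grasp_force: 0.0
```

Run:
```python
from h import *
go(.4905,.1785,.005,-.033)
from bench import ctrl
s=ctrl.camera("scene");crop(s,280,240,110,120,5,"pics/s9.png")
```

```text
t 24.5 pos [0.4909 0.1794 0.0846] yaw -0.027 open 0.75 grip 0.0 F [-0.3  0.1 -0.5]
 shift now-frame [-0.01  0.02  1.99]  goal-frame [-0.01  0.02  1.99]  turn [-0.   -0.01  0.06]
```

View pics/s9.png

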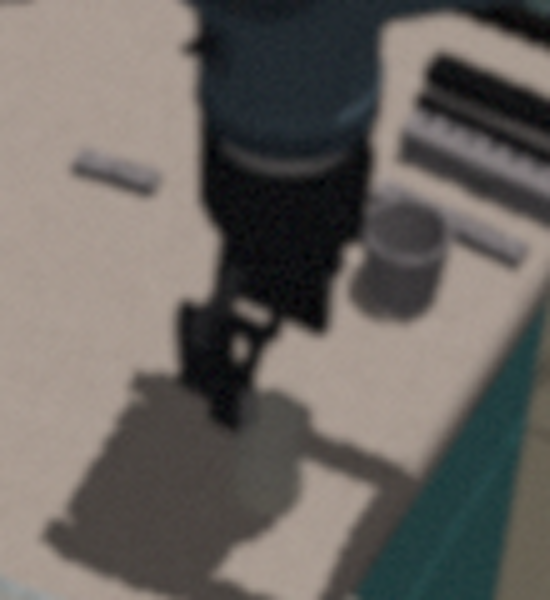

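Run:
```python
from h import *
s=np.load("scene0.npz")
for X in((.4909,.2114,.092),(.4909,.1474,.092),(.4909,.1794,.0846),(.4909,.1794,.06),(.4909,.1794,.0)):
    p=proj(s,X);print(X,p,(p-[280,240])*5)
```

```text
(0.4909, 0.2114, 0.092) [327.01100065 322.81168548] [235.05500325 414.05842741]
(0.4909, 0.1474, 0.092) [340.35765354 304.91351894] [301.78826768 324.56759468]
(0.4909, 0.1794, 0.0846) [333.67319417 315.71603692] [268.36597085 378.5801846 ]
(0.4909, 0.1794, 0.06) [333.24984642 322.28514613] [266.24923212 411.42573063]
(0.4909, 0.1794, 0.0) [332.26498444 337.56730131] [261.32492218 487.83650656]
```

The projections match the fingers and lid, so the gripper straddles the pot. Descending.

>>> carry_out --plan "0 0 0.2 0 0 0;0 0 0.3 0 0 0;0 0 0.3 0 0 0;0 0 0.3 0 0 0;0 0 0.3 0 0 0;0 0 0.3 0 0 0;0 0 0.2 0 0 0;0 0 0.08 0 0 0"

```text
time_s: 25.22
eef_pos: [0.4885, 0.1783, 0.0028]
eef_rot: [0.0, 1.0, -0.014, -0.002]
wrist_force: [-0.2, 0.2, 0.4]
opening: 0.747
grasp_force: 0.0
```

>>> carry_out --plan "0 0 0 0 0 0;0 0 0 0 0 0;0 0 0 0 0 0;0 0 0 0 0 0;0 0 0 0 0 0;0 0 0 0 0 0;0 0 0 0 0 0;0 0 0 0 0 0" --claw 1

```text
time_s: 25.88
eef_pos: [0.4904, 0.1786, 0.0055]
eef_rot: [-0.0, 1.0, -0.014, 0.001]
wrist_force: [-0.3, 0.4, 4.3]
opening: 0.401
grasp_force: 60.1
```

>>> carry_out --plan "0 0 -0.1 0 0 0;0 0 -0.2 0 0 0;0 0 -0.3 0 0 0;0 0 -0.2 0 0 0;0 0 -0.1 0 0 0;0 0.2 0 0 0 0;0.1 0.4 0 0 0 0;0.2 0.4 0 0 0 0"

```text
time_s: 26.55
eef_pos: [0.4996, 0.1378, 0.0407]
eef_rot: [0.0, 1.0, -0.013, -0.001]
wrist_force: [-0.5, -0.5, -1.1]
opening: 0.398
grasp_force: 59.8
```

>>> carry_out --plan "0.3 0.4 0 0 0 0;0.4 0.4 0 0 0 0;0.3 0.4 0 0 0 0;0.2 0.4 0 0 0 0;0.1 0.4 0 0 0 0;0 0.3 0 0 0 0;0 0.2 0 0 0 0;0 0 0 0 0 0"

```text
time_s: 27.22
eef_pos: [0.5492, 0.0353, 0.0406]
eef_rot: [0.0, 1.0, -0.015, -0.0]
wrist_force: [-0.1, -0.4, -1.5]
opening: 0.401
grasp_force: 59.8
```

Run:
```python
from h import *
go(.554,.023,.006,-.033)
```

```text
t 27.2 pos [0.5492 0.0353 0.0406] yaw -0.030 open 0.40 grip 59.8 F [-0.1 -0.4 -1.5]
 shift now-frame [0.13 0.3  0.86]  goal-frame [0.13 0.3  0.86]  turn [0.   0.01 0.03]
```

>>> carry_out --plan "0.07 0.15 0 0 0 0;0.06 0.15 0.1 0 0 0;0 0 0.2 0 0 0;0 0 0.2 0 0 0;0 0 0.15 0 0 0;0 0 0.1 0 0 0;0 0 0.05 0 0 0;0 0 0 0 0 0"

```text
time_s: 27.88
eef_pos: [0.5541, 0.025, 0.008]
eef_rot: [-0.0, 1.0, -0.014, -0.001]
wrist_force: [-0.8, 0.7, -0.5]
opening: 0.399
grasp_force: 59.8
```

>>> carry_out --plan "0 0 0.02 0 0 0;0 0 0.02 0 0 0;0 0 0.02 0 0 0;0 0 0 0 0 0;0 0 0 0 0 0;0 0 0 0 0 0;0 0 0 0 0 0;0 0 0 0 0 0"

```text
time_s: 28.55
eef_pos: [0.5548, 0.0246, 0.0066]
eef_rot: [-0.0, 1.0, -0.014, 0.0]
wrist_force: [-0.2, -0.8, -1.7]
opening: 0.398
grasp_force: 59.8
```

Run:
```python
from h import *
go(.554,.023,.0055,-.033)
```

```text
t 28.6 pos [0.5548 0.0246 0.0066] yaw -0.028 open 0.40 grip 59.8 F [-0.2 -0.8 -1.7]
 shift now-frame [-0.02  0.04  0.03]  goal-frame [-0.02  0.04  0.03]  turn [-0.   -0.    0.05]
```

>>> carry_out --plan "0 0.03 0.03 0 0 0;0 0 0.01 0 0 0;0 0 0 0 0 0;0 0 0 0 0 0;0 0 0 0 0 0;0 0 0 0 0 0;0 0 0 0 0 0;0 0 0 0 0 0"

```text
time_s: 29.22
eef_pos: [0.5549, 0.0235, 0.0055]
eef_rot: [-0.0, 1.0, -0.014, 0.0]
wrist_force: [-0.7, 0.8, 5.0]
opening: 0.399
grasp_force: 60.5
```

>>> carry_out --plan "0 0 0 0 0 0;0 0 0 0 0 0;0 0 0 0 0 0;0 0 0 0 0 0;0 0 -0.2 0 0 0;0 0 -0.5 0 0 0;0 0 -0.7 0 0 0;0 0 -0.8 0 0 0" --claw -0.2

```text
time_s: 29.88
eef_pos: [0.5533, 0.0236, 0.0929]
eef_rot: [-0.0, 1.0, -0.014, -0.002]
wrist_force: [-0.7, -0.0, 0.1]
opening: 0.599
grasp_force: 0.0
```

>>> carry_out --plan "0 0 -0.6 0 0 0;0 0.2 -0.4 0 0 0;0 0.5 0 0 0 0;0 0.8 0 0 0 0;0 1 0 0 0 0;0 1 0 0 0 0;-0.2 1 0 0 0 0;-0.4 0.9 0 0 0 0"

```text
time_s: 30.55
eef_pos: [0.5252, -0.1944, 0.1339]
eef_rot: [0.001, 1.0, -0.014, 0.001]
wrist_force: [0.5, -0.1, 0.3]
opening: 0.599
grasp_force: 0.0
```

>>> carry_out --plan "-0.6 0.8 0 0 0 0;-0.6 0.8 0 0 0 0;-0.6 0.8 0 0 0 0;-0.6 0.8 0 0 0 0;-0.5 0.6 0 0 0 0;-0.3 0.4 0 0 0 0;0 0 0 0 0 0;0 0 0 0 0 0"

```text
time_s: 31.22
eef_pos: [0.3913, -0.357, 0.1334]
eef_rot: [0.0, 1.0, -0.015, 0.0]
wrist_force: [0.8, 0.8, -0.1]
opening: 0.602
grasp_force: 0.0
```

Run:
```python
from h import *
from bench import ctrl
go(.3,-.4,.15,0)
c=ctrl.camera("top");crop(c,285,195,180,125,4.4,"pics/t9.png");np.savez("top9.npz",**c)
```

```text
t 31.2 pos [ 0.3913 -0.357   0.1334] yaw -0.031 open 0.60 grip 0.0 F [ 0.8  0.8 -0.1]
 shift now-frame [-2.25  1.15 -0.42]  goal-frame [-2.28  1.07 -0.41]  turn [ 0.   -0.   -0.31]
```

View pics/t9.png

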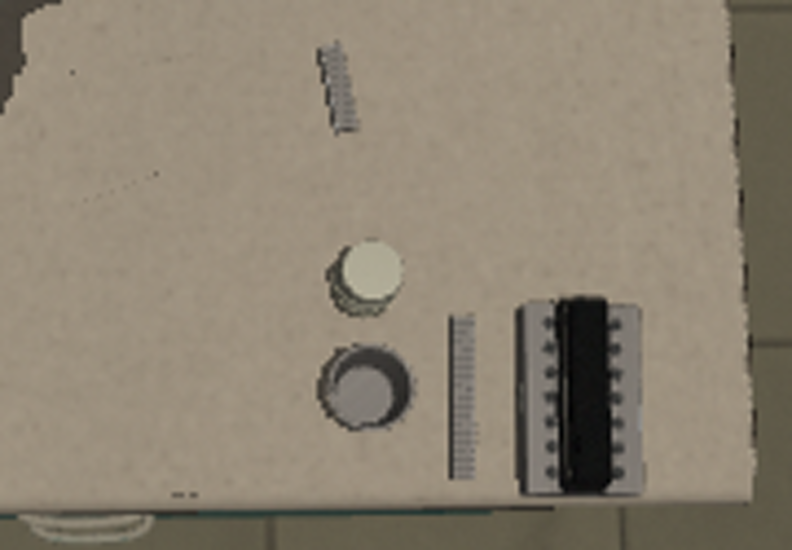

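All is set out: stapler centred at about (583,396), strip (463,397), cup rim (370,386), lid (372,270), and the short strip unmoved. Checking the numbers.

Run:
```python
from h import *
c=np.load("top9.npz")
T=lambda U,V,z:ray(c,(U+.5)/4.4-.5+285,(V+.5)/4.4-.5+195,z)
o=np.array([.4887,-.0917]);y=np.array([-.9995,.033]);x=np.array([.033,.9995])
for n,U,V,z in(("stapler",583,396,.056),("strip",463,397,.01),("cup",371,386,.05),("pot",372,270,.06),("short a",330,46,.01)):
    p=T(U,V,z);print(n,p.round(4),(np.array([(p-o)@x,(p-o)@y])*1e3).round(1))
```

```text
stapler [ 0.4872 -0.0863] [5.3 1.7]
strip [ 0.492  -0.0287] [63.  -1.2]
cup [0.4944 0.0257] [117.5  -1.8]
pot [0.5554 0.0244] [118.2 -62.8]
short a [0.6918 0.0396] [ 137.9 -198.7]
```

```bash
python3 -c "
from bench import ctrl
print(ctrl.hand_in())"
```

```text
the job is handed in; nothing more can be done
None
```

The corner is set out and handed in at about 31 s of the 115 s allowed; the last top view puts every piece within a few millimetres of its target (stapler about 5 mm off centre, limit 12 mm), with the short strip unmoved, but the hand-in gave no verdict.

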